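# Hold the funnel over the jar on the scale

## Task

The empty jar on the kitchen scale is about to be filled by weight. Lift the funnel out of the jar it is standing in, carry it over the toaster without knocking anything, and hold it upright and centred just above the mouth of the jar on the scale, about a centimetre clear of the rim and touching neither jar nor scale, so that it does not spoil the reading. Finish while still holding it there: do not put it down or let go, and leave everything else standing where it is.

Things in the scene. Friction and masses are not known exactly. Their poses are not given: they have to be found in the camera images.
- funnel: stainless jam funnel with one black handle, about 0.15 kg, resting upright by its cone in store_jar's mouth, so it lifts straight out. Origin: centre of the spout's lower end; z up its axis; the handle sticks out along its own -x. Spout 50 mm wide (54 mm at 28 mm up), then a cone to 120 mm at 58 mm up; rim 124 mm wide, 66 mm up
- funnel_spout (a point): centre of the spout's lower end (the funnel's origin); at the start about 39 mm below store_jar's rim, inside the jar, with some 10 mm clearance all round
- funnel_handle (a point): centre of the handle, 94 mm from the funnel's axis along its own -x, 56 mm above the spout's lower end. A level bar 56 mm long (along the funnel's x), 16 mm wide, 15 mm high, free all round; pinch it from above across its width. The funnel hangs to one side of it: grip firmly (20 to 40 N) to keep it level
- weigh_jar: open wide-mouth glass preserving jar standing on the scale: 86 mm outside diameter, 125 mm high, mouth 76 mm inside and 83 mm outside, empty, loose, 0.32 kg. Origin: centre of its underside, z up
- weigh_jar_mouth (a point): centre of the mouth of the jar on the scale, level with its rim
- store_jar: identical open glass jar, loose, standing on the counter; the funnel starts in its mouth. Origin: centre of its underside, z up; rim 125 mm up
- scale: flat white kitchen scale with a square steel platform, loose, 180 mm (its x) by 140 mm (its y), platform top 26 mm above the counter. Origin: centre of its underside; the display strip is on its -x side. It stands on one side of the toaster and store_jar on the other; which is on the left changes.
- toaster: two-slot steel toaster with black ends, loose, 1.7 kg, standing between the two jars: 280 mm long (its x; the push-down lever sticks out 18 mm more at its -x end), 160 mm wide (its y), 180 mm high. Origin: centre of its underside, z up
- mug: dark blue mug, 82 mm diameter plus handle (36 mm, on its own +y side), 95 mm high, bystander. Origin: centre of its underside
- oil_bottle: green glass bottle with black cap, 62 mm diameter, 215 mm high, bystander, beyond the toaster. Origin: centre of its underside
- lidded_jar: amber glass jar with a metal lid on, 86 mm diameter, 130 mm high, bystander. Origin: centre of its underside
Mind the look-alikes: they are no part of the job. Leave any red look-alike of the funnel alone.

How it is judged:
On the way, in this order (a step that is already met when the one before it is completed fails the run):
1. the funnel is held and lifted clear out of the first jar (z of funnel_spout in the frame of store_jar above 0.13 m and contact force between the fingers and funnel above 0.5 N), for 0.1 s.
2. the funnel passes over the toaster (z of funnel_spout in the frame of toaster above 0.18 m and y of funnel_spout in the frame of toaster between -0.06 and 0.06 m and x of funnel_spout in the frame of toaster between -0.2 and 0.2 m), for 0.04 s.
At the end, for the whole second after the job is handed in: Still gripped and still: spout 2 to 25 mm above the rim of the jar on the scale, within 12 mm of its centre, funnel within 7 degrees of upright; neither funnel nor robot touches that jar or the scale; both jars upright, the empty one still on the scale (horizontal distance between funnel_spout and weigh_jar_mouth below 0.012 m and z of funnel_spout in the frame of weigh_jar_mouth between 0.002 and 0.025 m and angle between funnel's own z axis and vertical below 0.12 rad and linear speed of funnel below 0.02 m/s and contact force between the fingers and funnel above 0.5 N and contact force between each of funnel, the arm, the fingers and weigh_jar below 0.05 N and contact force between each of funnel, the arm, the fingers and scale below 0.05 N and contact force between funnel and toaster below 0.05 N and contact force between funnel and store_jar below 0.05 N and z of weigh_jar in the frame of scale above 0.023 m and angle between each of weigh_jar, store_jar's own z axis and vertical below 0.05 rad); the arm keeps its last pose, push and grip.
It fails at once if the jar on the scale or the scale is pushed more than 15 mm from its place (distance of any of weigh_jar, scale from where it was at the start of the episode above 0.015 m).
It fails at once if the first jar is dragged more than 25 mm or tipped over (distance of store_jar from where it was at the start of the episode above 0.025 m or angle between store_jar's own z axis and vertical above 0.5 rad).
It fails at once if the toaster is knocked more than 15 mm from its place (distance of toaster from where it was at the start of the episode above 0.015 m).
It fails at once if the mug, bottle or lidded jar is knocked more than 20 mm from its place (distance of any of mug, oil_bottle, lidded_jar from where it was at the start of the episode above 0.02 m).
It also fails if it takes over 53 s, if anything falls off the work surface, if the arm or the gripper's body presses on something with over 40 N, if the wrist force passes 120 N, or if a joint passes its speed limit or range.

## Robot

A 7-joint arm with a two-finger parallel gripper is mounted at the origin on the work surface. World frame = base frame: x ahead of the robot, y to its left, z up, the work surface at z = 0. Lengths are in m, angles in rad, forces in N, time in s.
With the tool pointing down it reaches from about 0.4 to 0.9 m from the base axis. Payload 5.5 kg.
Tool frame: the origin (TCP) lies midway between the tips of the shut fingers; the grasp point (between the pads) lies 19 mm behind it (manip.grip_depth is the distance from the TCP to the grasp point, in m); z points along the fingers, y is the line along which they close (so a half turn about z gives the same grasp; the last joint's range is limited). The gripper opens to 92 mm and grips with 3 to 60 N. Pads are 19 mm wide; open, the fingers measure 130 mm over their backs; the gripper's body (75 mm by 190 mm) begins 47 mm behind the grasp point.
Start: joints at [1.492, 0.501, -0.427, 1.55, 0.221, 1.138, -0.21], TCP at [0.218, -0.612, 0.227] pointing down, gripper open.
Joint ranges: [-2.88, 2.88], [-0.31, 2.03], [-1.54, 1.56], [0.2, 2.42], [-1.41, 4.55], [0.19, 2.02], [-2.57, 2.57]. Speed limits (rad/s): [2.57, 2.57, 3.14, 3.14, 3.14, 3.14, 3.14].

## Interface

Orientations are given as a unit quaternion [x, y, z, w].
In Python, from bench import manip, effector, viewer gives the robot as it stands. Calls block until the motion is done:
- manip.move_pose(position, orientation): joint-space move of the TCP to a pose.
- manip.servo_line(position, ori=None, vel=0.15): straight line of the TCP; ori=None keeps the orientation; vel is the mean speed in m/s.
- manip.movej(angles): joint-space move.
- effector.open_jaws() and effector.close(f_grip=None): open the fingers fully, or close them until they stop; f_grip is the grip in N (None keeps the last).
- manip.sleep(seconds).
- manip.solve_ik(position, orientation): joint angles nearest the present ones, or None.
- viewer.get_image(name): name is "scene" or "top" or "wrist"; returns the picture (420x560x3 uint8, red, green, blue); there is no depth.
- viewer.get_calibration(name): a dict with "vfov" (degrees; the focal length in pixels is half the picture's height over the tangent of half this angle, whatever the lens; pixels are square), "cx", "cy" (the principal point, pixels), "dist_coeffs" ([k1, k2, p1, p2, k3] as OpenCV has them; the pictures are not rectified), "eye" and "attitude" of the camera in the world. Camera axes: x right, y down, z forward; pixel columns grow to the right and rows downward; lengths in m; the calibration is good to about 2 mm. A picture is of the moment at which its call begins: read the wrist's pose just before it. get_calibration takes no time and is no camera call; for the wrist camera it gives the pose at the moment of the call.
A pose or a line that the arm cannot do raises manip.PlanningError and nothing moves.
- manip.hand_in(): hands the job in; it is judged then, once.
Readings, each from a call of its own:
- manip.current_clock(): time.
- manip.current_q(): joint angles.
- manip.current_joint_velocities(): joint speeds.
- manip.current_tau(): joint torques, N m.
- manip.current_tool_pos(): TCP position.
- manip.current_tcp_rot(): TCP orientation.
- manip.current_force(): force on the tool from outside, world axes, zero at the start.
- manip.current_wrist_torque(): the same for the moment, N m.
- manip.current_finger_gap(): finger opening in m.
- manip.current_gripper_force(): force on a finger pad.
Only numpy, scipy, OpenCV 4.12 (cv2) and the standard library are available. Lean on these libraries where they do the work, as an engineer would, in place of code of your own. Each camera call takes 0.05 s, during which the arm holds its last target. There are 200 camera calls.

## Working session

There is one attempt and no reset: what is moved stays moved. The work goes in short steps, each a Python script; the robot and the scene stay as the last script left them, time stands still between calls to the robot, and variables do not carry over. Pictures are saved under pics/ and viewed, at most 10 in all, crops included, and the job is handed in when it is done.

```bash
mkdir -p pics; ls; python3 - <<'E'
from bench import manip, effector, viewer
import cv2,numpy as np
for n in("scene","top"):
    im=viewer.get_image(n); cv2.imwrite(f"pics/{n}0.png",im[:,:,::-1]); print(n,viewer.get_calibration(n))
print(manip.current_clock(),manip.current_tool_pos(),manip.current_tcp_rot(),manip.grip_depth)
E
```

```text
pics
scene {'vfov': 51.51514959300026, 'cx': 284.1389205600889, 'cy': 208.3032081151798, 'dist_coeffs': array([-0.024532,  0.      ,  0.      ,  0.      ,  0.      ]), 'eye': array([0.95023119, 0.52503294, 1.07752866]), 'attitude': array([ 0.26572292,  0.91351091, -0.29826152, -0.07700138])}
top {'vfov': 50.86742542709138, 'cx': 282.3290985489974, 'cy': 212.5132411757263, 'dist_coeffs': array([-0.09951293,  0.        ,  0.        ,  0.        ,  0.        ]), 'eye': array([ 0.45683085, -0.0763743 ,  1.25860175]), 'attitude': array([ 0.71281353, -0.6995218 ,  0.03416614, -0.03740032])}
0.1 [ 0.21757956 -0.61184775  0.22579709] [ 9.85433513e-01  1.70058965e-01 -1.30920232e-04 -8.50444795e-04] 0.0188
```

View pics/scene0.png

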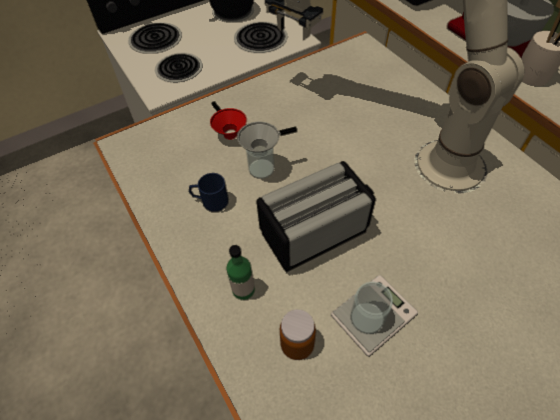

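View pics/top0.png

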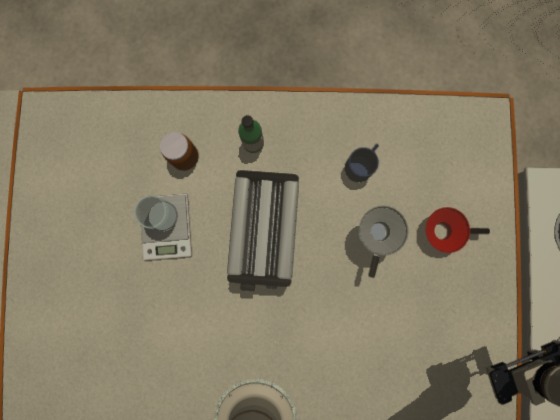

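In the top view the steel funnel has its rim at about (383,231) and its handle at about (375,266). The red look-alike is at (447,230) with its handle at (480,231), so I leave that alone. The jar on the scale is at about (153,212), and the amber lidded jar at (178,150) is a bystander. I'll take the steel funnel and check it in a close crop.

```bash
python3 - <<'E'
import cv2,numpy as np
a=cv2.imread("pics/top0.png"); s=cv2.imread("pics/scene0.png")
z=lambda im,x,y,w,h,k:cv2.resize(im[y:y+h,x:x+w],None,fx=k,fy=k,interpolation=cv2.INTER_CUBIC)
A=z(a,340,195,80,90,5); B=z(a,120,180,80,90,5)
cv2.imwrite("pics/c1.png",np.hstack([A,B]))
A=z(s,220,110,80,75,5); B=z(s,328,270,80,75,5)
cv2.imwrite("pics/c2.png",np.hstack([A,B]))
E
```

```text
(no output)
```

View pics/c1.png

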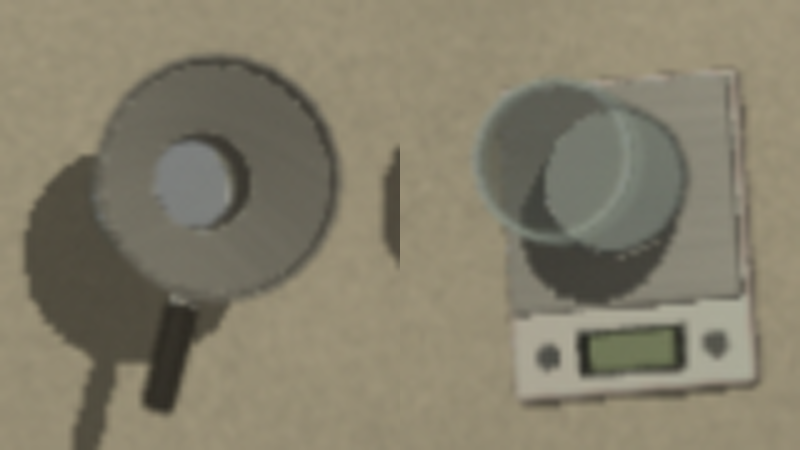

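View pics/c2.png

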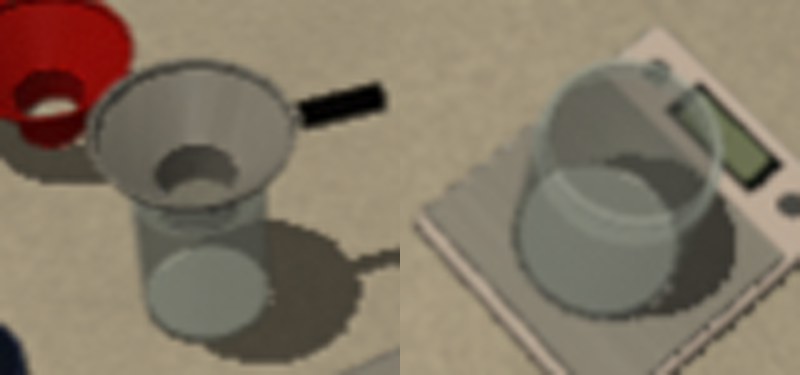

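```bash
cat > h.py <<'E'
import numpy as np,cv2
from bench import manip, effector, viewer
from scipy.spatial.transform import Rotation as R
def cam(n,c=None):
    c=c or viewer.get_calibration(n); f=210/np.tan(np.radians(c['vfov']/2))
    return np.array([[f,0,c['cx']],[0,f,c['cy']],[0,0,1.]]),c['dist_coeffs'],np.array(c['eye']),R.from_quat(c['attitude']).as_matrix()
def hit(n,px,z,c=None):
    K,d,e,A=cam(n,c); u=cv2.undistortPoints(np.array([[px]],float),K,d)[0,0]
    r=A@np.array([u[0],u[1],1]); return e+r*(z-e[2])/r[2]
def proj(n,P,c=None):
    K,d,e,A=cam(n,c); P=(np.atleast_2d(P)-e)@A
    return cv2.projectPoints(P[:,None],np.zeros(3),np.zeros(3),K,d)[0][:,0]
def down(a): # tool pointing down with tool y (closing line) at world angle a
    y=np.array([np.cos(a),np.sin(a),0]); z=np.array([0,0,-1.]); x=np.cross(y,z)
    return R.from_matrix(np.c_[x,y,z]).as_quat()
E
python3 - <<'E'
from h import *
print("ids",proj("top",[[0.5,0,0]]))
for nm,n,p,z in [("funrim","top",(383,230),.152),("funrim","scene",(258.4,136.9),.152),("h","top",(373.2,266),.1495),("h","scene",(288.5,130.8),.1495),("hin","top",(375.6,255.2),.15),("hout","top",(371.2,276.6),.15),
 ("weigh","top",(150.4,211.8),.151),("weigh","scene",(373.5,298.7),.151),("wbase","top",(162.7,215.4),.028),
 *[("toast","top",p,.18) for p in((237,172),(298,175),(291,285),(229,282))],("mug","top",(362,164),.095),("bottle","top",(248,121),.215),("lid","top",(175,146),.13)]:
    print(nm,n,hit(n,p,z).round(4))
print(manip.current_q())
E
```

```text
ids [[257.40805922 241.62032189]]
funrim top [ 0.5296 -0.3247  0.152 ]
funrim scene [ 0.5332 -0.3152  0.152 ]
h top [ 0.439  -0.3005  0.1495]
h scene [ 0.4428 -0.29    0.1495]
hin top [ 0.4661 -0.3064  0.15  ]
hout top [ 0.4125 -0.2954  0.15  ]
weigh top [0.5649 0.2658 0.151 ]
weigh scene [0.5721 0.2746 0.151 ]
wbase top [0.5673 0.268  0.028 ]
toast top [0.6654 0.0441 0.18  ]
toast top [ 0.6605 -0.1074  0.18  ]
toast top [ 0.3904 -0.0947  0.18  ]
toast top [0.3945 0.0558 0.18  ]
mug top [ 0.7101 -0.2816  0.095 ]
bottle top [0.7856 0.0174 0.215 ]
lid top [0.7422 0.2158 0.13  ]
[ 1.49222032  0.50174081 -0.42675938  1.55131915  0.22080762  1.1383017
 -0.21030095]
```

The scene and top views differ by about 1 cm with the same offset everywhere, so the displacement from funnel to jar is consistent. A close wrist look will settle the absolute position. The handle measures 94 mm from the axis, as specified.

```bash
python3 - <<'E'
from h import *
y=R.from_quat(manip.current_tcp_rot()).as_matrix()[:,1]; print("tool y",y.round(3))
for a in (np.pi/2-.26,-np.pi/2-.26):
    for p in ((.441,-.295,.30),(.441,-.295,.123),(.46,0,.27),(.479,.29,.27),(.479,.29,.2)):
        q=manip.solve_ik(p,down(a)); print(round(a,2),p,None if q is None else np.round(q,2))
manip.servo_line([.218,-.612,.30])
a=np.pi/2-.26 if abs(manip.solve_ik((.441,-.295,.3),down(np.pi/2-.26))[-1] if manip.solve_ik((.441,-.295,.3),down(np.pi/2-.26)) is not None else 9)<1.9 else -np.pi/2-.26
manip.move_pose((.441,-.295,.30),down(a))
c=viewer.get_calibration("wrist"); im=viewer.get_image("wrist")
print(a,manip.current_tool_pos(),manip.current_q().round(2),c,manip.current_clock())
import pickle; pickle.dump(c,open("w1.pkl","wb"))
im=im[:,:,::-1].copy(); cv2.imwrite("pics/w1.png",im)
print(proj("wrist",[[.439,-.3005,.1495],[.4428,-.29,.1495]],c))
E
```

```text
tool y [ 0.335 -0.942 -0.002]
1.31 (0.441, -0.295, 0.3) [ 1.42  0.36 -1.1   1.75  0.34  1.24  1.55]
1.31 (0.441, -0.295, 0.123) [ 1.29  0.59 -0.97  1.93  0.6   0.95  1.34]
1.31 (0.46, 0, 0.27) [ 0.89  0.18 -1.04  1.94  0.18  1.11  1.09]
1.31 (0.479, 0.29, 0.27) [ 0.33  0.59 -1.3   1.72  0.59  1.3   0.22]
1.31 (0.479, 0.29, 0.2) [ 0.32  0.71 -1.3   1.79  0.73  1.23  0.11]
-1.83 (0.441, -0.295, 0.3) [ 1.    0.23 -0.54  1.76  0.12  1.19 -1.4 ]
-1.83 (0.441, -0.295, 0.123) [ 0.9   0.43 -0.44  1.94  0.24  0.83 -1.5 ]
-1.83 (0.46, 0, 0.27) [ 0.97  0.21 -1.14  1.94  0.21  1.12 -2.09]
-1.83 (0.479, 0.29, 0.27) [-0.6   0.27  0.01  1.74 -0.    1.13 -2.42]
-1.83 (0.479, 0.29, 0.2) [-0.6   0.34  0.01  1.82 -0.01  0.99 -2.42]
1.3107963267948965 [ 0.44041193 -0.2961448   0.29962956] [ 1.4   0.35 -1.06  1.75  0.32  1.24  1.56] {'vfov': 69.41737594539671, 'cx': 281.1030256086652, 'cy': 215.07305218803205, 'dist_coeffs': array([-0.06532323,  0.        ,  0.        ,  0.        ,  0.        ]), 'eye': array([ 0.37628572, -0.27988763,  0.45772003]), 'attitude': array([0.78770091, 0.60351761, 0.07550372, 0.09794363])} 2.3333
[[277.4331415  203.7670288 ]
 [288.1372418  204.64812123]]
```

View pics/w1.png

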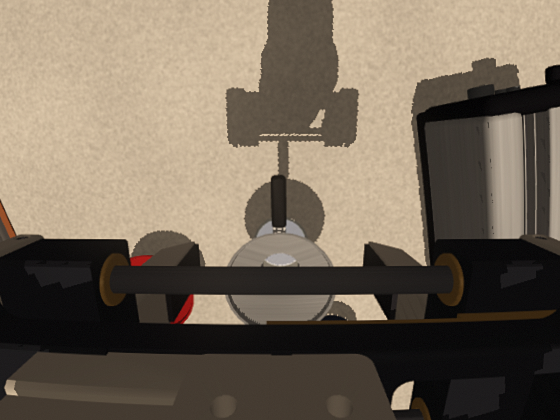

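The wrist view shows the handle from (279.5,178) to (278.5,228), centre (278.5,203). The top camera predicted (277.4,203.8), so I trust the top camera and treat the scene camera as the biased one. Now to grasp and lift.

```bash
python3 - <<'E'
from h import *
o=down(np.pi/2-.26); st=lambda s:print(s,manip.current_tool_pos().round(4),manip.current_force().round(2),manip.current_wrist_torque().round(2),round(manip.current_finger_gap(),4),round(manip.current_gripper_force(),1),manip.current_clock())
g=np.array([.4423,-.3012])
manip.servo_line([*g,.20],o); manip.servo_line([*g,.123],o,.08); st("down")
effector.close(38); st("closed")
p=manip.current_tool_pos()
manip.servo_line([p[0],p[1],p[2]+.03],o,.04); st("up1")
manip.servo_line([p[0],p[1],p[2]+.16],o,.1); manip.sleep(.3); st("up2")
np.save("p.npy",np.r_[p,manip.current_tool_pos()])
for n in("top","wrist"): cv2.imwrite(f"pics/{n}2.png",viewer.get_image(n)[:,:,::-1])
a=cv2.imread("pics/top2.png")[170:290,320:440]; b=cv2.imread("pics/wrist2.png")
s=viewer.get_image("scene")[90:210,200:320,::-1]
cv2.imwrite("pics/c3.png",np.hstack([cv2.resize(a,None,fx=3.3,fy=3.3),cv2.resize(s,None,fx=3.3,fy=3.3)]))
E
```

```text
down [ 0.4428 -0.3013  0.1235] [ 0.35  0.25 -0.08] [ 0.03 -0.19  0.03] 0.0917 0.0 4.2583
closed [ 0.4425 -0.3008  0.123 ] [ 0.48  0.98 -0.13] [ 0.28 -0.14  0.14] 0.0163 37.8 5.425
up1 [ 0.4423 -0.3008  0.1529] [-0.01 -0.66 -1.71] [ 0.15 -0.05 -0.01] 0.0159 37.8 6.325
up2 [ 0.4424 -0.3007  0.2828] [-0.83  0.19 -1.02] [ 0.08 -0.06 -0.  ] 0.0159 37.8 8.075
```

View pics/c3.png

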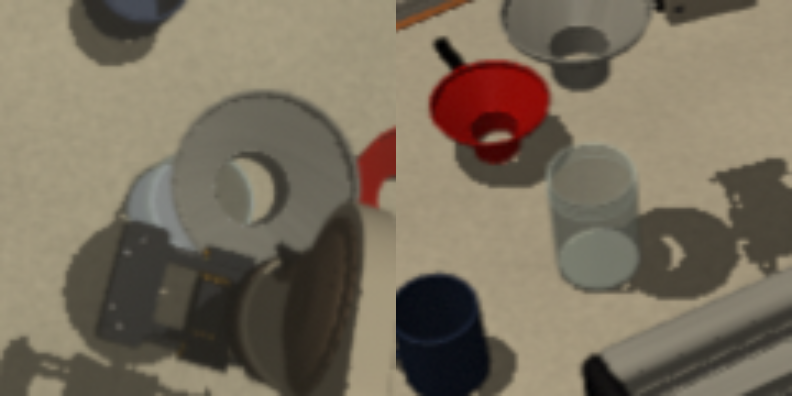

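The funnel is lifted clear, about level, and the store jar is still standing. I'll carry it over the toaster at this height and look again from above the scale jar.

```bash
python3 - <<'E'
from h import *
o=down(np.pi/2-.26)
print("rim2",hit("top",(399.9,224.8),.312))
manip.servo_line([.450,-.02,.285],o,.15); print(manip.current_q().round(2))
manip.servo_line([.4777,.2898,.283],o,.15); manip.sleep(.5)
print(manip.current_tool_pos(),manip.current_finger_gap(),manip.current_gripper_force(),manip.current_wrist_torque(),manip.current_q().round(2),manip.current_clock())
manip.servo_line([.4777,.2898,.235],o,.05); manip.sleep(.4); print(manip.current_tool_pos())
cs=[]
for n in("top","scene"): cv2.imwrite(f"pics/{n}3.png",viewer.get_image(n)[:,:,::-1])
a=cv2.imread("pics/top3.png")[160:280,90:210]; s=cv2.imread("pics/scene3.png")[240:360,320:440]
cv2.imwrite("pics/c4.png",np.hstack([cv2.resize(x,(400,400),interpolation=cv2.INTER_CUBIC) for x in(a,s)]))
E
```

```text
rim2 [ 0.53100201 -0.32579105  0.312     ]
[ 1.11  0.18 -1.22  1.94  0.19  1.15  1.12]
[0.47772259 0.28978533 0.28302831] 0.015506456548530945 37.793535590171814 [ 0.10524437 -0.05169312 -0.02379091] [ 0.25  0.46 -1.11  1.7   0.43  1.25  0.35] 12.975
[0.47775154 0.28979139 0.23510441]
```

View pics/c4.png

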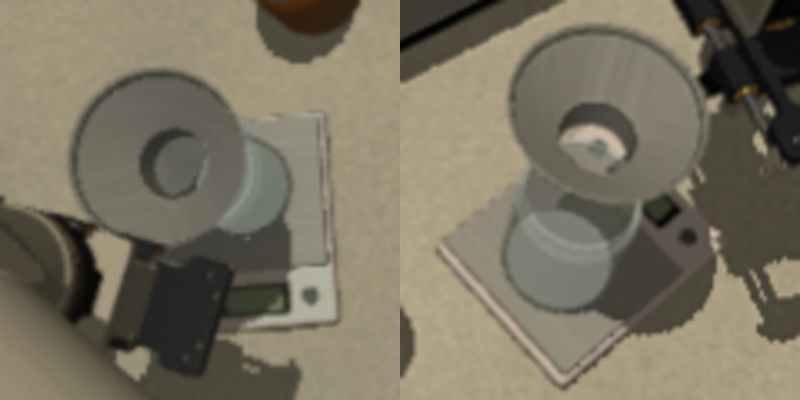

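```bash
python3 - <<'E'
from h import *
print(hit("top",(137.5,207.05),.264),hit("top",(142.2,208.3),.226)); print(hit("scene",(382.35,273.9),.264))
E
```

```text
[0.56424188 0.26166872 0.264     ] [0.56555745 0.26297802 0.226     ]
[0.56786374 0.2717312  0.264     ]
```

The funnel sits about 3 mm off centre and is upright to about 2°. I'll correct that and go down to about 13 mm clearance.

```bash
python3 - <<'E'
from h import *
o=down(np.pi/2-.26)
manip.servo_line([.4795,.2928,.235],o,.05)
manip.servo_line([.4795,.2928,.201],o,.03); manip.sleep(1)
print(manip.current_tool_pos(),manip.current_force(),manip.current_gripper_force(),manip.current_clock())
for n in("top","scene"): cv2.imwrite(f"pics/{n}4.png",viewer.get_image(n)[:,:,::-1])
a=cv2.imread("pics/top4.png")[160:260,100:200]; s=cv2.imread("pics/scene4.png")[250:350,325:425]
cv2.imwrite("pics/c5.png",np.hstack([cv2.resize(x,(400,400),interpolation=cv2.INTER_CUBIC) for x in(a,s)]))
E
```

```text
[0.47946422 0.29280364 0.20098313] [ 0.60726237 -0.02611821 -0.90244887] 37.793617844581604 17.1167
```

View pics/c5.png

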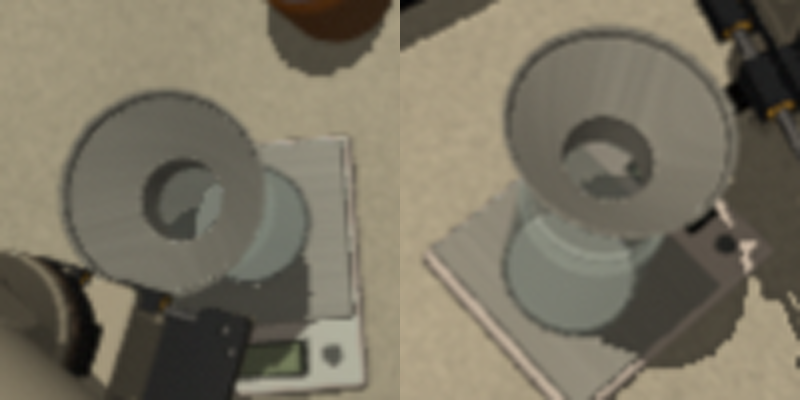

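```bash
python3 - <<'E'
from h import *
for z in(.223,.23,.237): print(z,hit("top",(140.35,207.6),z)[:2]-[.5649,.2658],hit("scene",(379.7,282.6),z)[:2]-[.5721,.2746])
E
```

```text
0.223 [0.00257262 0.00276778] [-0.00535169 -0.00251606]
0.23 [0.00182476 0.0004362 ] [-0.00221033 -0.00044399]
0.237 [ 0.00107689 -0.00189539] [0.00093103 0.00162808]
```

Both views put the funnel within about 2 mm of centre, with the spout about 12–16 mm above the rim. Handing in.

```bash
python3 -c "
from bench import manip
print(manip.hand_in())"
```

```text
the job is handed in; nothing more can be done
None
```

The job is handed in, and no pass or fail verdict came back: the funnel went over the toaster and is held over the scale jar, within about 2 mm of centre, its spout an estimated 12–16 mm above the rim and about 2° off upright, and the images showed no contact.

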